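# Load the vacuum former without picking anything up

## Robot

A 6-joint arm with a two-finger parallel gripper is mounted at the origin on the work surface. World frame = base frame: x ahead of the robot, y to its left, z up, the work surface at z = 0. Lengths are in m, angles in degrees, forces in N, time in s.
With the tool pointing down it reaches from about 0.4 to 0.825 m from the base axis. Payload 7 kg.
Tool frame: the origin (TCP) lies between the finger pads; the fingertips stand 22 mm ahead of it and the grasp point (between the pads) lies 3 mm ahead of it; z points along the fingers, y is the line along which they close (so a half turn about z gives the same grasp; the last joint's range is limited). The gripper opens to 88 mm and grips with 3 to 60 N. Pads are 19 mm wide; open, the fingers measure 130 mm over their backs; the gripper's body (78 mm by 193 mm) begins 47 mm behind the grasp point.
Start: joints at [86.35, 20.546, 0.682, 0, -70.136, -16.507], TCP at [0.233, 0.634, 0.249] pointing down, gripper open.
Joint ranges: [-176.03, 176.03], [-82.01, 121.73], [-58.28, 71.71], [-173.87, 95.51], [-174.79, -0.11], [-173.66, 173.66]. Speed limits (degrees/s): [136.94, 136.94, 172.46, 180, 180, 180].

## Interface

Orientations are given as [roll, pitch, yaw] about the fixed x, y, z axes, in that order (R = Rz(yaw) Ry(pitch) Rx(roll)).
In Python, from plant import ctrl gives the robot as it stands.
- The arm moves only by the tool apply_moves, never from a script. Its argument "targets" is a list of rows, each an object with "travel": the shift along the tool's x, y, z in mm, a list of three; "roll": the turn about the tool's z in degrees; "jaw": the finger opening in mm, from 0 to 87.6. In form: [{"travel": [tx, ty, tz], "roll": roll, "jaw": jaw}, ...]. A call has 1 to 10 rows; each row shifts and turns the commanded pose from where the row before left it, along the tool's axes as they then stand; what a row does not reach is not made up. A row lasts 1/10 s, in which the tool goes at most 50 mm and 8.59 degrees, less where a joint would pass 70% of its speed; a pose out of reach is approached as far as the arm can. A call with a gripper value outside its range is refused whole. The fingers move at their own pace and stop on an object; the grip force is fixed at half the most. Time passes only in rows, so rows that do not move let the fingers close. It gives the time, the measured TCP pose, the force, the opening and the grip force at its end, in the units of the state.
- ctrl.get_obs(): the state, without advancing time (a new reading comes with each control period).
- ctrl.snapshot(name): name is "side" or "top"; returns the picture (420x560x3 uint8, red, green, blue); there is no depth.
- ctrl.calibration(name): a dict with "K" (3x3 intrinsics, pixels), "dist_coeffs" ([k1, k2, p1, p2, k3] as OpenCV has them; the pictures are not rectified), "extrinsics" (4x4, takes a point from camera to world coordinates). Camera axes: x right, y down, z forward; pixel columns grow to the right and rows downward; lengths in m; the calibration is good to about 2 mm. A picture is of the moment at which its call begins. calibration takes no time and is no camera call.
- ctrl.close_job(): hands the job in; it is judged then, once.
The state is a dict: "clock": time; "joint_pos": joint angles; "qvel": joint speeds; "tau": joint torques, N m; "tool_pos": TCP position; "orientation": TCP orientation; "force": force on the tool from outside, world axes, zero at the start; "moment": the same for the moment, N m; "opening": finger opening in m; "gripper_force": force on a finger pad.
Only numpy, scipy, OpenCV 4.12 (cv2) and the standard library are available. Lean on these libraries where they do the work, as an engineer would, in place of code of your own. Each camera call takes 0.05 s, during which the arm holds its last target. There are 200 camera calls.

## Task

Using only pushes with the fingers, tip the wooden mould that stands on the vacuum former's bed over onto its flat back, so it lies on the bed with its orange form facing up. Then swing the open blue clamp frame over and push it fully shut around the mould, and move clear. Do not grip or lift the mould, keep it on the bed, and leave everything else on the bench undisturbed.

Things in the scene. Friction and masses are not known exactly. Their poses are not given: they have to be found in the camera images.
- former: White desktop vacuum former, fixed: 290 (x) x 270 (y) x 50 mm. Origin at the centre of its underside on the bench; x ahead, y left, z up. Its flat top, at 50 mm, is the bed (a dark perforated plate with its centre at the origin's x, y). Its position and yaw vary (yaw within 0.25 rad).
- bed (a point): Centre of the bed's surface, 50 mm above the bench; axes as former.
- frame_hinge (a point): Middle of the clamp frame's hinge line, on the former's right side: 125 mm to -y of its centre, 57 mm above the bench. The hinge line runs along the former's x; axes as former. At joint angle a, a point at distance r from the hinge lies at y = -0.125 + r cos(a), z = 0.057 + r sin(a) in the former's frame.
- frame (a joint): Angle of the blue clamp frame (rad): 0 = shut, lying level on the former against a rigid stop; pi/2 = upright; starts at 1.7 to 1.95, leaning out to the right (-y). The hinge is stiff (friction about 0.65 N m): the frame (0.35 kg) stays where it is left and must be pushed all the way down.
- frame_tab (a point): Centre of the red push tab (80 mm along the hinge, r = 250 to 284 mm, 12 mm thick) mid free edge, r = 267 mm. The frame is 280 mm along the hinge by 250 mm, 12 mm thick, rails 25 mm, opening 230 x 200 mm. Axes: x along the hinge, y away from the hinge, z out of the face that is on top when shut (outer, right-hand face while open).
- mould: Loose mould, 0.11 to 0.23 kg, standing on end on the bed: light wood board 36 (x) x 50 (y) x 90 mm (z, up). Origin: centre of its foot. Front face (-x, towards the robot within 0.6 rad) bears a round orange form 36 mm across, 12 mm proud, from 18 to 54 mm above the foot; the back (+x) is flat. Pushed near the top towards its +x it tips over its back edge, falling by itself past about 0.4 rad.
- mould_center (a point): Centre of the mould's board, 45 mm above its foot; axes as mould. When the mould lies on its back this is 18 mm above the bed and the mould's x axis points straight down. Tipped straight back from where it stands, it lands inside the frame's opening.
- can: Bystander, loose, to be left alone: spray can, 56 mm across, 160 mm tall, green label; origin at the centre of its underside.
- tape: Bystander, loose, to be left alone: yellow tape roll lying flat, 90 mm across, 25 mm high; origin at the centre of its underside.
- plug: Bystander, loose, to be left alone: round brown wooden plug mould, 64 mm across, 56 mm high; origin at the centre of its underside.
- tray: Bystander, loose, to be left alone: red tray of screws, 100 x 140 x 35 mm; origin at the centre of its underside.
- pot: Bystander, loose, to be left alone: white cup, 76 mm across, 90 mm tall; origin at the centre of its underside.
- driver: Bystander, loose, to be left alone: orange screwdriver lying on the bench along x; origin at the centre of its underside.
Not all that is in view belongs to the job. Leave any black look-alike of the mould alone.

How it is judged (in metres and radians):
On the way, in this order (a step that is already met when the one before it is completed fails the run):
1. the mould lies on its back on the bed, orange form up, while the frame is still open (angle between mould's own x axis and vertical above 3 rad and x of mould_center in the frame of former between -0.075 and 0.075 m and y of mould_center in the frame of former between -0.075 and 0.075 m and z of mould_center in the frame of former below 0.078 m and value of joint frame above 0.8 rad), for 0.2 s.
2. the frame is pushed fully shut around the mould (value of joint frame below 0.05 rad and angle between mould's own x axis and vertical above 3 rad), for 0.2 s.
At the end, for the whole second after the job is handed in: The mould lies at rest on its flat back on the bed, orange form up (within 8 degrees), inside the frame (its centre within 75 mm of the bed's centre both ways); the frame is shut (joint below 0.05 rad); the other things on the bench are within 30 mm of where they stood (all of step 2 and x of mould_center in the frame of former between -0.075 and 0.075 m and y of mould_center in the frame of former between -0.075 and 0.075 m and z of mould_center in the frame of former below 0.078 m and linear speed of mould below 0.02 m/s and distance of each of can, tape, plug, tray, pot, driver from where it was at the start of the episode below 0.03 m); the robot touches nothing.
It fails at once if the mould is lifted or carried (its foot's centre more than 35 mm above the bed; tipping raises it 18 to 25 mm) (z of mould in the frame of former above 0.085 m).
It fails at once if the mould leaves the bed (z of mould_center in the frame of former below 0.055 m or x of mould_center in the frame of former above 0.13 m or x of mould_center in the frame of former below -0.13 m or y of mould_center in the frame of former above 0.12 m or y of mould_center in the frame of former below -0.12 m).
It fails at once if the mould is gripped or rammed (fingers press it with more than 35 N) (contact force between the fingers and mould above 35 N).
It fails at once if another thing on the bench is knocked about (moved over 30 mm) (distance of any of can, tape, plug, tray, pot, driver from where it was at the start of the episode above 0.03 m).
It also fails if it takes over 48 s, if anything falls off the work surface, if the arm or the gripper's body presses on something with over 40 N, if the wrist force passes 120 N, or if a joint passes its speed limit or range.

## Working session

There is one attempt and no reset: what is moved stays moved. The work goes in short steps, Python scripts to look and compute and a tool call to move; the robot and the scene stay as the last step left them, time stands still between calls to the robot, and variables do not carry over. Pictures are saved under pics/ and viewed, at most 10 in all, crops included, and the job is handed in when it is done.

Besides the shell and the picture viewer there is one more tool, called as name(argument=value, ...), one argument or row to a line, values as JSON. apply_moves: Moves the arm, as the interface text tells. Its arguments: {"type":"object","properties":{"targets":{"type":"array","items":{"type":"object","properties":{"travel":{"type":"array","items":{"type":"number"}},"roll":{"type":"number"},"jaw":{"type":"number"}}}}},"required":["targets"]}

```bash
mkdir -p pics; cat > h.py <<'E'
import numpy as np, cv2
from plant import ctrl
def snap(n,f):
    im=ctrl.snapshot(n); cv2.imwrite('pics/'+f,im[:,:,::-1]); return im
def ray(n,px):
    c=ctrl.calibration(n);K=np.array(c['K'],float);d=np.array(c['dist_coeffs'],float);T=np.array(c['extrinsics'],float)
    p=cv2.undistortPoints(np.array(px,float).reshape(-1,1,2),K,d).reshape(-1,2)
    return T[:3,3],np.c_[p,np.ones(len(p))]@T[:3,:3].T
def plane(n,px,z):
    o,v=ray(n,px); return o+v*((z-o[2])/v[:,2])[:,None]
def proj(n,P):
    c=ctrl.calibration(n);T=np.linalg.inv(np.array(c['extrinsics'],float))
    return cv2.projectPoints(np.array(P,float).reshape(-1,3),cv2.Rodrigues(T[:3,:3])[0],T[:3,3],np.array(c['K'],float),np.array(c['dist_coeffs'],float))[0].reshape(-1,2)
E
python3 - <<'E'
from h import *
print(ctrl.get_obs())
for n in('side','top'):
    snap(n,n+'0.png'); print(n,np.round(ctrl.calibration(n)['extrinsics'],3))
E
```

```text
{'clock': 0.0, 'joint_pos': array([ 8.63512826e+01,  2.05905758e+01,  6.35163442e-01, -1.98110926e-02,
       -7.01348457e+01, -1.65074248e+01]), 'qvel': array([ 0.02386391, -0.10483563, -0.04846458, -0.01163571,  0.0382837 ,
        0.06614984]), 'tau': array([ 3.44524378e-04, -5.82717204e+01,  2.93068331e+01,  6.99758783e+00,
        6.90480927e-03, -1.58240578e-04]), 'tool_pos': array([0.23245466, 0.63324697, 0.24764388]), 'orientation': array([ 1.79908170e+02, -7.79210018e-03, -2.01628825e+01]), 'force': array([ 0.42681789, -1.13209636, -0.18057841]), 'moment': array([ 0.04278981,  0.02805575, -0.02753111]), 'gripper_force': 0.0, 'opening': 0.08789713005413265}
side [[ 0.849 -0.406  0.339  0.123]
 [-0.529 -0.642  0.555 -0.727]
 [-0.008 -0.651 -0.759  1.064]
 [ 0.     0.     0.     1.   ]]
top [[-0.005 -0.994  0.106  0.419]
 [-1.     0.005  0.003 -0.02 ]
 [-0.004 -0.106 -0.994  1.252]
 [ 0.     0.     0.     1.   ]]
```

View pics/top0.png

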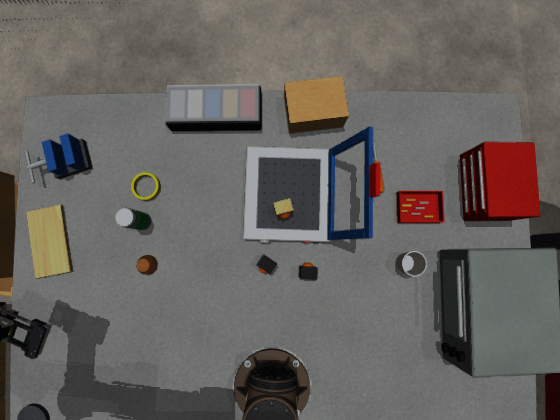

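View pics/side0.png

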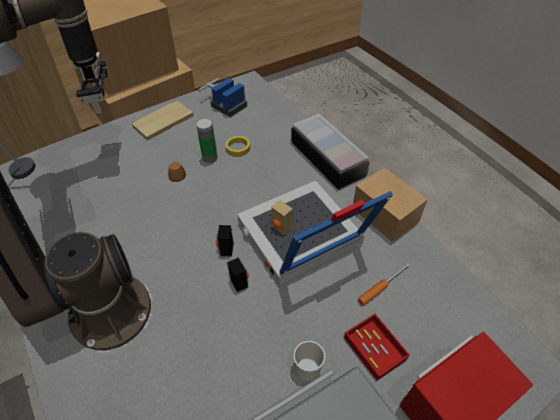

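The top view shows the former with bed centre around (293,195), the frame open to the right with its tab at (377,180), and three mould candidates. The light wood one on the bed is at (284,206). The two black ones stand on the bench at (266,264) and (308,271). Only the light wood one on the bed fits, so I'll confirm it in a crop and measure.

```bash
python3 - <<'E'
from h import *
t=cv2.imread('pics/top0.png'); s=cv2.imread('pics/side0.png')
a=cv2.resize(t[130:285,230:400],None,fx=3.2,fy=3.2,interpolation=cv2.INTER_CUBIC)[:, :400*1]
a=cv2.resize(t[135:285,235:395],(400,375),interpolation=cv2.INTER_CUBIC)
b=cv2.resize(s[170:290,225:385],(400,300),interpolation=cv2.INTER_CUBIC)
o=np.zeros((375,800,3),np.uint8);o[:,:400]=a;o[:300,400:]=b
cv2.imwrite('pics/crop0.png',o)
hsv=cv2.cvtColor(t,cv2.COLOR_BGR2HSV)
def big(m,roi):
    k=np.zeros_like(m);x0,y0,x1,y1=roi;k[y0:y1,x0:x1]=m[y0:y1,x0:x1]
    return sorted(cv2.findContours(k,cv2.RETR_EXTERNAL,cv2.CHAIN_APPROX_NONE)[0],key=cv2.contourArea)[-1].reshape(-1,2)
w=cv2.inRange(hsv,(0,0,185),(180,40,255)); c=big(w,(235,135,345,250))
q=plane('top',c,0.05)
print('white bbox',cv2.boundingRect(c))
# left edge (max y) & front/back edges via line fits
P=q[:,:2]
def fit(sel):
    v=cv2.fitLine(sel.astype(np.float32),cv2.DIST_HUBER,0,.01,.01).ravel(); return v
cx=c[:,0];cy=c[:,1]
L=P[(cx<cx.min()+4)&(cy>155)&(cy<232)]
B=P[(cy<cy.min()+5)&(cx>252)&(cx<322)]
F=P[(cy>cy.max()-6)&(cx>252)&(cx<320)]
for n,e in zip('LBF',(L,B,F)):
    v=fit(e); print(n,len(e),v.round(4),'ang',np.degrees(np.arctan2(v[1],v[0])).round(2))
wood=cv2.inRange(hsv,(15,60,150),(35,255,255)); m=big(wood,(260,190,305,225))
M=plane('top',m,0.14)[:,:2]; r=cv2.minAreaRect((M*1000).astype(np.float32)); print('mould top',m.mean(0),r,cv2.boxPoints(r))
org=cv2.inRange(hsv,(5,150,100),(14,255,255)); g=big(org,(260,195,305,225)); print('form px',g.mean(0),plane('top',[g.mean(0)],.05+.04))
red=cv2.inRange(hsv,(0,180,100),(4,255,255)); g=big(red,(362,150,392,205)); print('tab',cv2.boundingRect(g),g.mean(0))
E
```

```text
Traceback (most recent call last):
IndexError: list index out of range
```

View pics/crop0.png

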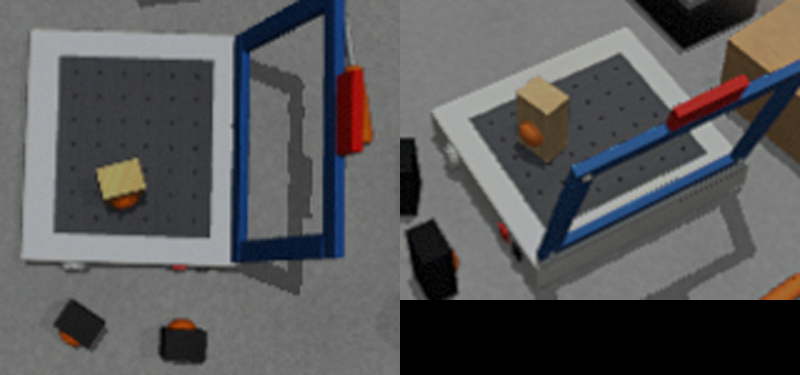

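The crop confirms it. The light wood mould stands on the bed with its orange form toward the robot, and the black pair stands on the bench. Next I'll fix the white threshold.

```bash
cat > m.py <<'E'
from h import *
t=cv2.imread('pics/top0.png')
hsv=cv2.cvtColor(t,cv2.COLOR_BGR2HSV)
print(hsv[195,250],hsv[152,290],hsv[236,290],hsv[206,284])
def big(m,roi):
    k=np.zeros_like(m);x0,y0,x1,y1=roi;k[y0:y1,x0:x1]=m[y0:y1,x0:x1]
    return sorted(cv2.findContours(k,cv2.RETR_EXTERNAL,cv2.CHAIN_APPROX_NONE)[0],key=cv2.contourArea)[-1].reshape(-1,2)
w=cv2.inRange(hsv,(0,0,160),(180,40,255)); c=big(w,(235,135,345,250))
P=plane('top',c,0.05)[:,:2]
print('white bbox',cv2.boundingRect(c))
cx=c[:,0];cy=c[:,1]
for n,s in (('L',(cx<cx.min()+5)&(cy>155)&(cy<232)),('B',(cy<cy.min()+6)&(cx>252)&(cx<322)),('F',(cy>cy.max()-6)&(cx>252)&(cx<320))):
    v=cv2.fitLine(P[s].astype(np.float32),cv2.DIST_HUBER,0,.01,.01).ravel(); print(n,s.sum(),v.round(4),np.degrees(np.arctan2(v[1],v[0])).round(2))
bed=cv2.inRange(hsv,(0,0,30),(180,80,100)); g=big(bed,(250,150,326,236)); R=cv2.minAreaRect((plane('top',g,.05)[:,:2]*1000).astype(np.float32)); print('bed',R)
wood=cv2.inRange(hsv,(15,60,120),(35,255,255)); m=big(wood,(260,190,305,225))
r=cv2.minAreaRect((plane('top',m,0.14)[:,:2]*1000).astype(np.float32)); print('mould top',r,cv2.boxPoints(r))
org=cv2.inRange(hsv,(5,150,60),(14,255,255)); g=big(org,(260,195,305,225)); print('form px',g.mean(0),plane('top',[g.mean(0)],.09))
red=cv2.inRange(hsv,(0,180,100),(4,255,255)); g=big(red,(362,150,392,205)); print('tab',cv2.boundingRect(g),g.mean(0))
s=cv2.cvtColor(cv2.imread('pics/side0.png'),cv2.COLOR_BGR2HSV)
g2=big(cv2.inRange(s,(0,180,80),(4,255,255)),(325,195,370,225));print('tab side',cv2.boundingRect(g2))
def tri(a,b):
    o1,d1=ray('top',[a]);o2,d2=ray('side',[b]);A=np.c_[d1[0],-d2[0]];k=np.linalg.lstsq(A,o2-o1,rcond=None)[0]
    p,q=o1+k[0]*d1[0],o2+k[1]*d2[0];return (p+q)/2,np.linalg.norm(p-q)
mc=lambda g:(g.min(0)+g.max(0))/2
print(tri(mc(g),mc(g2)))
E
python3 m.py
```

```text
[105   9 168] [101  12 168] [101  12 169] [ 22 120 162]
white bbox (244, 147, 84, 94)
L 76 [ 0.9993 -0.037   0.6276  0.0732] -2.12
B 69 [ 0.0296  0.9996  0.7345 -0.0311] 88.3
F 67 [ 0.0304  0.9995  0.4535 -0.0489] 88.26
bed ((593.6746826171875, -55.690948486328125), (190.63076782226562, 219.94198608398438), 87.91981506347656)
mould top ((543.7447509765625, -36.304779052734375), (34.53581237792969, 48.44441604614258), 15.708053588867188) [[520.56396  -17.66222 ]
 [533.67957  -64.29742 ]
 [566.92554  -54.94734 ]
 [553.80994   -8.312141]]
form px [284.71428571 215.04761905] [[ 0.52176293 -0.04291859  0.09      ]]
tab (375, 163, 6, 33) [377.21428571 178.54285714]
tab side (334, 200, 30, 17)
(array([ 0.58541892, -0.26024278,  0.32970598]), np.float64(0.0004961445079321223))
```

The former's centre is about (0.594, -0.057) with yaw -1.9°. The mould's top centre is (0.544, -0.036) with yaw +15.7°, and its 34.5 x 48.4 mm outline matches the sizes given. First I'll turn to the mould's yaw and close the fingers.

apply_moves(
  targets=[
    {"travel": [0,0,0],"roll": -7.2,"jaw": 0},
    {"travel": [0,0,0],"roll": -7.2,"jaw": 0},
    {"travel": [0,0,0],"roll": -7.2,"jaw": 0},
    {"travel": [0,0,0],"roll": -7.2,"jaw": 0},
    {"travel": [0,0,0],"roll": -7.1,"jaw": 0},
    {"travel": [0,40,0],"roll": 0,"jaw": 0},
    {"travel": [0,40,0],"roll": 0,"jaw": 0},
    {"travel": [0,40,0],"roll": 0,"jaw": 0},
    {"travel": [0,40,0],"roll": 0,"jaw": 0},
    {"travel": [0,40,0],"roll": 0,"jaw": 0},
  ],
)

```text
clock: 1.1
tool_pos: [0.287, 0.4393, 0.2482]
orientation: [180.0, 0.0, 15.8]
force: [-0.3, -0.1, 0.1]
opening: 0.0135
gripper_force: 0.0
```

apply_moves(
  targets=[
    {"travel": [5,42,0],"roll": 0,"jaw": 0},
    {"travel": [5,42,0],"roll": 0,"jaw": 0},
    {"travel": [5,42,0],"roll": 0,"jaw": 0},
    {"travel": [5,42,0],"roll": 0,"jaw": 0},
    {"travel": [5,42,0],"roll": 0,"jaw": 0},
    {"travel": [5,42,0],"roll": 0,"jaw": 0},
    {"travel": [5,42,0],"roll": 0,"jaw": 0},
    {"travel": [5,42,0],"roll": 0,"jaw": 0},
    {"travel": [5,42,0],"roll": 0,"jaw": 0},
    {"travel": [0,0,0],"roll": 0,"jaw": 0},
  ],
)

```text
clock: 2.1
tool_pos: [0.4333, 0.0857, 0.2482]
orientation: [180.0, 0.1, 15.5]
force: [-0.6, 1.5, 0.4]
opening: 0.0005
gripper_force: 0.0
```

apply_moves(
  targets=[
    {"travel": [4,37,0],"roll": 0,"jaw": 0},
    {"travel": [4,37,0],"roll": 0,"jaw": 0},
    {"travel": [4,37,0],"roll": 0,"jaw": 0},
    {"travel": [4,37,0],"roll": 0,"jaw": 0},
    {"travel": [0,0,25],"roll": 0,"jaw": 0},
    {"travel": [0,0,25],"roll": 0,"jaw": 0},
    {"travel": [0,0,25],"roll": 0,"jaw": 0},
    {"travel": [0,0,23],"roll": 0,"jaw": 0},
    {"travel": [0,0,0],"roll": 0,"jaw": 0},
    {"travel": [0,0,0],"roll": 0,"jaw": 0},
  ],
)

```text
clock: 3.1
tool_pos: [0.4884, -0.0483, 0.1508]
orientation: [180.0, 0.1, 15.8]
force: [-0.4, 0.1, 0.5]
opening: 0.0006
gripper_force: 0.0
```

```bash
python3 - <<'E'
from h import *
print(ctrl.get_obs()['tool_pos'])
t=snap('top','t1.png'); s=snap('side','s1.png')
o=np.hstack([cv2.resize(t[150:270,215:375],(400,300)),cv2.resize(s[150:270,205:365],(400,300))])
cv2.imwrite('pics/c1.png',o[:,:,::-1])
E
```

```text
[ 0.48839377 -0.04834914  0.15082256]
```

View pics/c1.png

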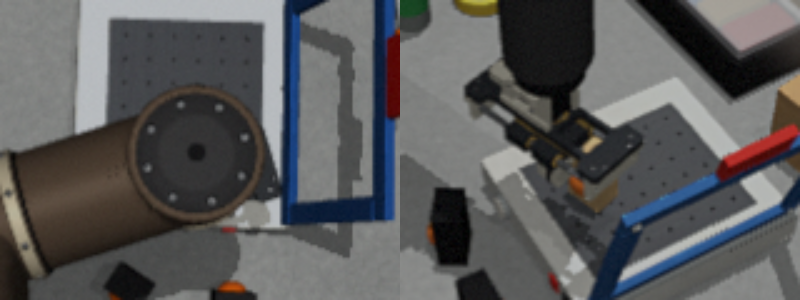

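The side view shows the gripper just short of the mould, with the orange form still visible at about (575,185) in the crop and the frame clear. Now I'll push.

apply_moves(
  targets=[
    {"travel": [5,3.4,0],"roll": 0,"jaw": 0},
    {"travel": [5,0,0],"roll": 0,"jaw": 0},
    {"travel": [5,0,0],"roll": 0,"jaw": 0},
    {"travel": [5,0,0],"roll": 0,"jaw": 0},
    {"travel": [3,0,0],"roll": 0,"jaw": 0},
    {"travel": [3,0,0],"roll": 0,"jaw": 0},
    {"travel": [3,0,0],"roll": 0,"jaw": 0},
    {"travel": [3,0,0],"roll": 0,"jaw": 0},
    {"travel": [3,0,0],"roll": 0,"jaw": 0},
    {"travel": [3,0,0],"roll": 0,"jaw": 0},
  ],
)

```text
clock: 4.2
tool_pos: [0.526, -0.0415, 0.1506]
orientation: [180.0, 0.0, 15.7]
force: [0.1, -0.1, 0.7]
opening: 0.0007
gripper_force: 0.2
```

apply_moves(
  targets=[
    {"travel": [3,0,0],"roll": 0,"jaw": 0},
    {"travel": [3,0,0],"roll": 0,"jaw": 0},
    {"travel": [3,0,0],"roll": 0,"jaw": 0},
    {"travel": [3,0,0],"roll": 0,"jaw": 0},
  ],
)

```text
clock: 4.6
tool_pos: [0.5376, -0.0382, 0.1506]
orientation: [-180.0, -0.0, 15.7]
force: [-1.2, -0.4, 0.2]
opening: 0.0006
gripper_force: 0.1
```

```bash
python3 - <<'E'
from h import *
print(ctrl.get_obs()['tool_pos'])
s=snap('side','s2.png')
cv2.imwrite('pics/c2.png',cv2.resize(s[150:270,205:365],(400,300))[:,:,::-1])
E
```

```text
[ 0.53761629 -0.03819328  0.15056223]
```

View pics/c2.png

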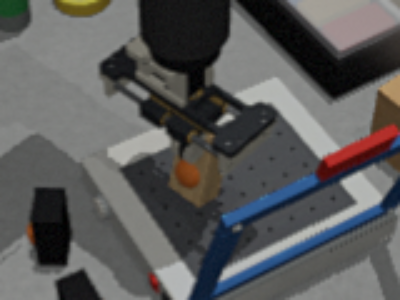

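The mould is tilting: its foot is about where it was and its top leans back. I'll carry on a little, then let it fall.

apply_moves(
  targets=[
    {"travel": [3,0,0],"roll": 0,"jaw": 0},
    {"travel": [3,0,0],"roll": 0,"jaw": 0},
    {"travel": [3,0,0],"roll": 0,"jaw": 0},
    {"travel": [3,0,0],"roll": 0,"jaw": 0},
    {"travel": [3,0,0],"roll": 0,"jaw": 0},
    {"travel": [0,0,0],"roll": 0,"jaw": 0},
    {"travel": [0,0,0],"roll": 0,"jaw": 0},
    {"travel": [0,0,0],"roll": 0,"jaw": 0},
  ],
)

```text
clock: 5.45
tool_pos: [0.5517, -0.0343, 0.1505]
orientation: [-180.0, 0.0, 15.7]
force: [0.3, -0.2, -0.5]
opening: 0.0008
gripper_force: 0.0
```

```bash
python3 - <<'E'
from h import *
print(ctrl.get_obs()['tool_pos'])
s=snap('side','s3.png')
cv2.imwrite('pics/c3.png',cv2.resize(s[150:270,205:365],(400,300))[:,:,::-1])
E
```

```text
[ 0.5516562  -0.03426196  0.1505303 ]
```

View pics/c3.png

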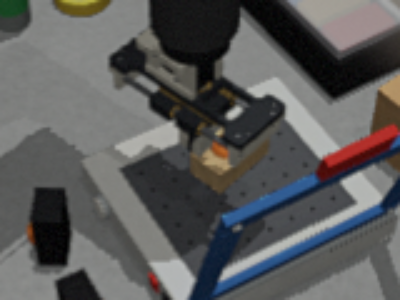

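The mould now lies on its back with the orange form up, at about (218,150) in the crop. I'll rise and turn the tool square to the frame.

apply_moves(
  targets=[
    {"travel": [0,0,-35],"roll": 0,"jaw": 0},
    {"travel": [0,0,-35],"roll": 0,"jaw": 0},
    {"travel": [0,0,-35],"roll": 0,"jaw": 0},
    {"travel": [0,0,-35],"roll": 0,"jaw": 0},
    {"travel": [0,0,-35],"roll": 0,"jaw": 0},
    {"travel": [0,0,-35],"roll": 0,"jaw": 0},
    {"travel": [0,0,-40],"roll": 0,"jaw": 0},
    {"travel": [0,0,0],"roll": 8,"jaw": 0},
    {"travel": [0,0,0],"roll": 8,"jaw": 0},
    {"travel": [0,0,0],"roll": 8,"jaw": 0},
  ],
)

```text
clock: 6.5
tool_pos: [0.5516, -0.0342, 0.4009]
orientation: [-180.0, -0.0, -8.6]
force: [-0.6, 0.5, -1.3]
opening: 0.0001
gripper_force: 0.0
```

apply_moves(
  targets=[
    {"travel": [0,0,0],"roll": 8,"jaw": 0},
    {"travel": [0,0,0],"roll": 8,"jaw": 0},
    {"travel": [0,0,0],"roll": 8,"jaw": 0},
    {"travel": [0,0,0],"roll": 8,"jaw": 0},
    {"travel": [0,0,0],"roll": 8,"jaw": 0},
    {"travel": [0,0,0],"roll": 8,"jaw": 0},
    {"travel": [0,0,0],"roll": 8,"jaw": 0},
    {"travel": [0,0,0],"roll": 8,"jaw": 0},
    {"travel": [0,0,0],"roll": 8,"jaw": 0},
    {"travel": [0,0,0],"roll": 8,"jaw": 0},
  ],
)

```text
clock: 7.5
tool_pos: [0.5516, -0.0343, 0.4006]
orientation: [-180.0, 0.0, -88.6]
force: [-1.2, 0.5, -0.1]
opening: 0.0002
gripper_force: 0.0
```

```bash
python3 - <<'E'
from h import *
o=ctrl.get_obs();print(o['tool_pos'],o['orientation'],o['joint_pos'])
t=snap('top','t4.png');hsv=cv2.cvtColor(t,cv2.COLOR_RGB2HSV)
m=cv2.inRange(hsv,(5,150,60),(16,255,255));m[:150]=0;m[235:]=0;m[:,:250]=0;m[:,330:]=0
print(len(np.argwhere(m)), plane('top',[np.argwhere(m).mean(0)[::-1]],.098) if m.any() else None)
cv2.imwrite('pics/c4.png',cv2.resize(t[130:290,215:415],(600,480))[:,:,::-1])
E
```

```text
[ 0.55158228 -0.03425658  0.40057702] [-1.79999108e+02  6.49582859e-03 -8.85878254e+01] [ 1.67494986e+01  5.39083412e+00  3.04540911e-01 -6.05233982e-03
 -8.49111282e+01 -1.53367874e+01]
0 None
```

View pics/c4.png

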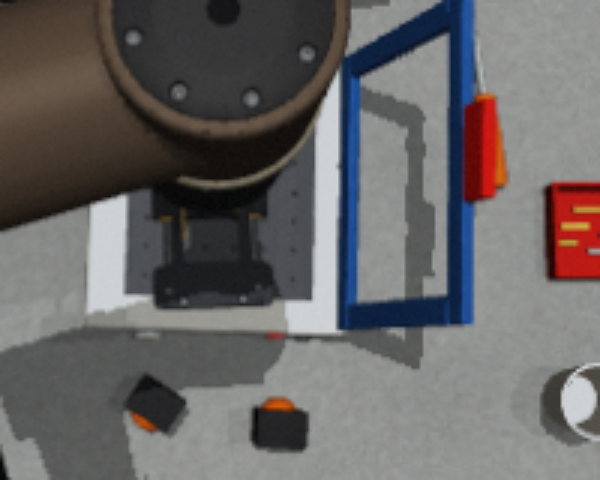

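The top view shows the frame still open, with its tab at about (480,148) in the crop, and the gripper above the bed. Next I'll pass over to the right side of the frame.

apply_moves(
  targets=[
    {"travel": [0,0,0],"roll": 3.4,"jaw": 0},
    {"travel": [36,-5,0],"roll": 0,"jaw": 0},
    {"travel": [36,-5,0],"roll": 0,"jaw": 0},
    {"travel": [36,-5,0],"roll": 0,"jaw": 0},
    {"travel": [36,-5,0],"roll": 0,"jaw": 0},
    {"travel": [36,-5,0],"roll": 0,"jaw": 0},
    {"travel": [36,-5,0],"roll": 0,"jaw": 0},
    {"travel": [36,-6,0],"roll": 0,"jaw": 0},
    {"travel": [36,-6,0],"roll": 0,"jaw": 0},
    {"travel": [36,-5,0],"roll": 0,"jaw": 0},
  ],
)

```text
clock: 8.55
tool_pos: [0.5893, -0.3609, 0.4005]
orientation: [180.0, 0.0, -91.5]
force: [0.6, -0.3, 0.6]
opening: -0.0
gripper_force: 0.0
```

```bash
python3 - <<'E'
from h import *
o=ctrl.get_obs();print(o['tool_pos'],o['orientation'],o['joint_pos'])
s=snap('side','s5.png');t=snap('top','t5.png');hsv=cv2.cvtColor(t,cv2.COLOR_RGB2HSV)
def big(m,roi):
    k=np.zeros_like(m);x0,y0,x1,y1=roi;k[y0:y1,x0:x1]=m[y0:y1,x0:x1]
    return sorted(cv2.findContours(k,cv2.RETR_EXTERNAL,cv2.CHAIN_APPROX_NONE)[0],key=cv2.contourArea)[-1].reshape(-1,2)
for n,h in(('orange',((5,150,60),(15,255,255))),('wood',((17,60,110),(35,255,255)))):
    g=big(cv2.inRange(hsv,*h),(255,155,325,235)); z=.098 if n=='orange' else .086
    r=cv2.minAreaRect((plane('top',g,z)[:,:2]*1000).astype(np.float32));print(n,r)
cv2.imwrite('pics/c5.png',np.hstack([cv2.resize(t[130:290,215:415],(400,320)),cv2.resize(s[120:280,205:405],(400,320))])[:,:,::-1])
E
```

```text
[ 0.58934383 -0.36093551  0.4004534 ] [ 1.79994607e+02  5.25815658e-03 -9.14797450e+01] [-1.53737748e+01  1.94661043e+01  1.82913507e+01 -3.81015887e-03
 -8.88317440e+01  1.38941079e+01]
orange ((597.16162109375, -21.945905685424805), (32.59906768798828, 32.950923919677734), 89.69379425048828)
wood ((606.9613647460938, -20.23117446899414), (91.09925079345703, 51.37132263183594), 14.648569107055664)
```

View pics/c5.png

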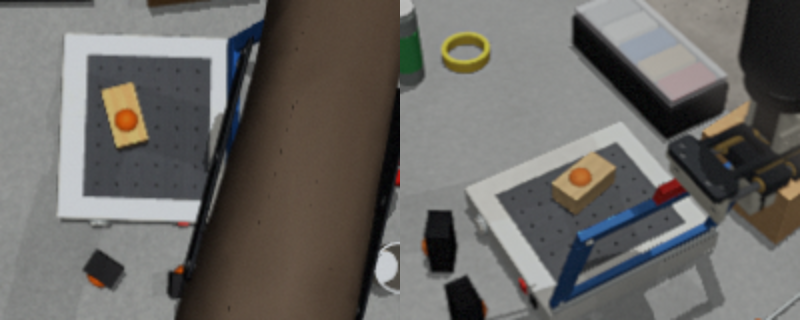

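The mould is flat at (0.607, -0.020), about (13, 37) mm off the bed centre, so it's well inside the opening. I'll lower the fingers outside the tab and push left.

apply_moves(
  targets=[
    {"travel": [0,0,31],"roll": 0,"jaw": 0},
    {"travel": [0,0,31],"roll": 0,"jaw": 0},
    {"travel": [0,0,31],"roll": 0,"jaw": 0},
    {"travel": [-20,0,0],"roll": 0,"jaw": 0},
    {"travel": [-20,0,0],"roll": 0,"jaw": 0},
    {"travel": [-20,0,0],"roll": 0,"jaw": 0},
    {"travel": [-15,0,0],"roll": 0,"jaw": 0},
    {"travel": [-15,0,0],"roll": 0,"jaw": 0},
    {"travel": [-15,0,0],"roll": 0,"jaw": 0},
    {"travel": [-15,0,0],"roll": 0,"jaw": 0},
  ],
)

```text
clock: 9.65
tool_pos: [0.5931, -0.2388, 0.3085]
orientation: [-179.9, -0.0, -91.6]
force: [-0.2, -4.0, 3.2]
opening: -0.0
gripper_force: 1.6
```

apply_moves(
  targets=[
    {"travel": [-15,0,0],"roll": 0,"jaw": 0},
    {"travel": [-15,0,0],"roll": 0,"jaw": 0},
    {"travel": [-15,0,0],"roll": 0,"jaw": 0},
    {"travel": [-15,0,0],"roll": 0,"jaw": 0},
    {"travel": [-15,0,0],"roll": 0,"jaw": 0},
    {"travel": [-15,0,0],"roll": 0,"jaw": 0},
    {"travel": [-15,0,0],"roll": 0,"jaw": 0},
    {"travel": [-15,0,0],"roll": 0,"jaw": 0},
    {"travel": [-15,0,0],"roll": 0,"jaw": 0},
  ],
)

```text
clock: 10.55
tool_pos: [0.5967, -0.1033, 0.3075]
orientation: [180.0, 0.0, -91.7]
force: [0.4, -2.2, -0.8]
opening: 0.0003
gripper_force: 1.0
```

```bash
python3 - <<'E'
from h import *
o=ctrl.get_obs();print(o['tool_pos'],o['orientation'],o['force'])
s=snap('side','s6.png');t=snap('top','t6.png')
cv2.imwrite('pics/c6.png',np.hstack([cv2.resize(t[130:290,215:415],(400,320)),cv2.resize(s[120:280,205:405],(400,320))])[:,:,::-1])
E
```

```text
[ 0.59668073 -0.10326859  0.30752503] [ 1.79987734e+02  1.64258697e-03 -9.16547224e+01] [ 0.36534582 -2.19505268 -0.78277663]
```

View pics/c6.png

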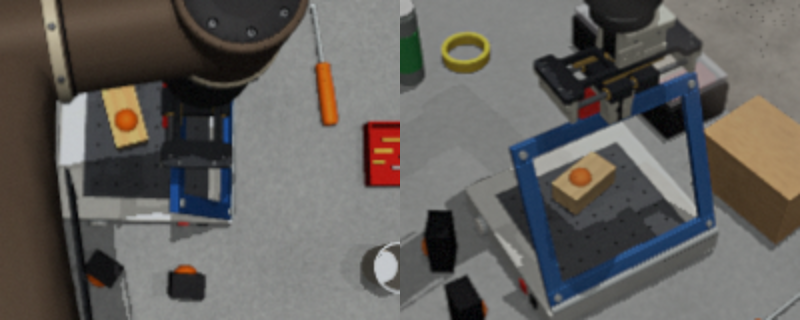

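The frame has come past upright to about 1.2 rad, with the fingers on the tab and the mould undisturbed. I'll follow the arc down.

apply_moves(
  targets=[
    {"travel": [-15,0,8],"roll": 0,"jaw": 0},
    {"travel": [-15,0,8],"roll": 0,"jaw": 0},
    {"travel": [-15,0,8],"roll": 0,"jaw": 0},
    {"travel": [-14,0,9],"roll": 0,"jaw": 0},
    {"travel": [-13,0,13],"roll": 0,"jaw": 0},
    {"travel": [-13,0,13],"roll": 0,"jaw": 0},
    {"travel": [-13,0,13],"roll": 0,"jaw": 0},
    {"travel": [-12,0,13],"roll": 0,"jaw": 0},
  ],
)

```text
clock: 11.45
tool_pos: [0.5996, 0.0064, 0.221]
orientation: [179.9, -0.0, -91.7]
force: [0.4, -1.2, 0.9]
opening: 0.0007
gripper_force: 0.6
```

apply_moves(
  targets=[
    {"travel": [-9,0,16],"roll": 0,"jaw": 0},
    {"travel": [-9,0,16],"roll": 0,"jaw": 0},
    {"travel": [-8,0,16],"roll": 0,"jaw": 0},
    {"travel": [-8,0,16],"roll": 0,"jaw": 0},
    {"travel": [-4,0,16],"roll": 0,"jaw": 0},
    {"travel": [-4,0,16],"roll": 0,"jaw": 0},
    {"travel": [-3,0,16],"roll": 0,"jaw": 0},
  ],
)

```text
clock: 12.15
tool_pos: [0.6008, 0.0511, 0.109]
orientation: [179.9, -0.0, -91.7]
force: [-0.1, -0.3, 0.6]
opening: 0.0005
gripper_force: 0.5
```

apply_moves(
  targets=[
    {"travel": [0,0,6],"roll": 0,"jaw": 0},
    {"travel": [0,0,6],"roll": 0,"jaw": 0},
    {"travel": [0,0,4],"roll": 0,"jaw": 0},
    {"travel": [0,0,3],"roll": 0,"jaw": 0},
    {"travel": [0,0,0],"roll": 0,"jaw": 0},
  ],
)

```text
clock: 12.65
tool_pos: [0.6013, 0.0503, 0.0915]
orientation: [-180.0, 0.0, -91.7]
force: [-0.5, -0.7, -0.5]
opening: 0.0002
gripper_force: 0.0
```

apply_moves(
  targets=[
    {"travel": [0,0,2],"roll": 0,"jaw": 0},
    {"travel": [0,0,2],"roll": 0,"jaw": 0},
    {"travel": [0,0,0],"roll": 0,"jaw": 0},
  ],
)

```text
clock: 12.95
tool_pos: [0.6014, 0.0504, 0.0876]
orientation: [-180.0, 0.0, -91.7]
force: [0.0, -0.3, 0.3]
opening: 0.0005
gripper_force: 0.0
```

apply_moves(
  targets=[
    {"travel": [0,0,1.5],"roll": 0,"jaw": 0},
    {"travel": [0,0,1.5],"roll": 0,"jaw": 0},
    {"travel": [0,0,0],"roll": 0,"jaw": 0},
  ],
)

```text
clock: 13.25
tool_pos: [0.6014, 0.0504, 0.0853]
orientation: [-180.0, -0.0, -91.6]
force: [-2.1, 0.4, 7.3]
opening: 0.0002
gripper_force: 3.4
```

apply_moves(
  targets=[
    {"travel": [0,0,1],"roll": 0,"jaw": 0},
    {"travel": [0,0,1],"roll": 0,"jaw": 0},
    {"travel": [0,0,0],"roll": 0,"jaw": 0},
    {"travel": [0,0,0],"roll": 0,"jaw": 0},
  ],
)

```text
clock: 13.65
tool_pos: [0.6015, 0.0504, 0.0851]
orientation: [-179.9, -0.0, -91.6]
force: [-9.2, 0.8, 21.3]
opening: 0.0005
gripper_force: 10.6
```

apply_moves(
  targets=[
    {"travel": [0,0,-10],"roll": 0,"jaw": 0},
    {"travel": [0,0,-25],"roll": 0,"jaw": 0},
    {"travel": [0,0,-40],"roll": 0,"jaw": 0},
    {"travel": [0,0,-40],"roll": 0,"jaw": 0},
    {"travel": [0,0,-40],"roll": 0,"jaw": 0},
    {"travel": [-40,0,-30],"roll": 0,"jaw": 0},
    {"travel": [-40,0,0],"roll": 0,"jaw": 0},
    {"travel": [-40,0,0],"roll": 0,"jaw": 0},
    {"travel": [-40,0,0],"roll": 0,"jaw": 0},
    {"travel": [-40,0,0],"roll": 0,"jaw": 0},
  ],
)

```text
clock: 14.65
tool_pos: [0.6068, 0.2518, 0.2677]
orientation: [-180.0, 0.0, -91.7]
force: [0.5, -1.2, -0.1]
opening: 0.0003
gripper_force: 0.0
```

```bash
python3 - <<'E'
from h import *
o=ctrl.get_obs();print(o['tool_pos'],o['qvel'].round(2),o['force'])
s=snap('side','s7.png');t=snap('top','t7.png')
cv2.imwrite('pics/c7.png',np.hstack([cv2.resize(t[100:300,110:460],(400,230)),cv2.resize(s[120:350,205:405],(400,460))[:230]])[:,:,::-1])
E
```

```text
[0.60681025 0.25178228 0.26774725] [ 28.34  14.97  20.61   0.14  -6.11 -28.12] [ 0.46445911 -1.24677327 -0.12105753]
```

View pics/c7.png

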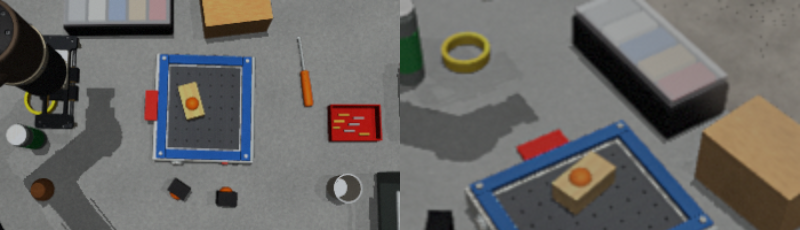

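The frame is shut and lies level around the mould. It took 21 N without moving any further, so it's on its stop. The orange form faces up, at about (192,103) in the crop, and the bystanders are in place. I'll let the arm settle and hand in.

apply_moves(
  targets=[
    {"travel": [0,0,0],"roll": 0,"jaw": 0},
    {"travel": [0,0,0],"roll": 0,"jaw": 0},
    {"travel": [0,0,0],"roll": 0,"jaw": 0},
  ],
)

```text
clock: 15.05
tool_pos: [0.6071, 0.2493, 0.2678]
orientation: [-180.0, 0.0, -91.7]
force: [0.4, -0.8, 1.3]
opening: 0.0007
gripper_force: 0.0
```

```bash
python3 -c "
from plant import ctrl
print(ctrl.close_job())"
```

```text
the job is handed in; nothing more can be done
None
```

I tipped the mould onto its back with the orange form up, pushed the frame fully shut around it, moved the arm clear and handed the job in at about 15 s; the hand-in returned no verdict.

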